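# Two-button release of a burr box

### The arm

A 6-joint arm with a two-finger parallel gripper is mounted at the origin on the work surface. World frame = base frame: x ahead of the robot, y to its left, z up, the work surface at z = 0. Lengths are in m, angles in rad, forces in N, time in s.
With the tool pointing down it reaches from about 0.35 to 0.975 m from the base axis. Payload 4.9 kg.
Tool frame: the origin (TCP) lies at the very end of the fingers, on their centre line; the grasp point (between the pads) lies 19 mm behind it (ctrl.grasp_offset is the distance from the TCP to the grasp point, in m); z points along the fingers, y is the line along which they close (so a half turn about z gives the same grasp; the last joint's range is limited). The gripper opens to 85 mm and grips with 20 to 120 N. Pads are 22 mm wide; open, the fingers measure 114 mm over their backs; the gripper's body (76 mm by 85 mm) begins 54 mm behind the grasp point. The pads swing forward as they close: fully open they stand 13 mm farther back than shut.
Start: joints at [-0.119, 0.053, 1.613, -0, 1.476, -0.119], TCP at [0.625, 0, 0.231] pointing down, gripper open.
Joint ranges: [-3.01, 3.01], [-1.01, 2.22], [0.06, 2.58], [-1.02, 4.17], [0.09, 2.62], [-3.14, 3.14]. Speed limits (rad/s): [2.57, 2.57, 3.14, 3.14, 3.14, 3.14].

### API

Orientations are given as a rotation vector (axis times angle).
In Python, from station import ctrl, optics gives the robot as it stands.
- The arm moves only by the shell command python3 -m handwheel 'ROWS' [OPENING] [FORCE]. ROWS is JSON, a list of rows, each an object of numbers: "tx", "ty", "tz": the shift along the tool's x, y, z in mm; "roll": the turn about the tool's z in rad. A call has 1 to 12 rows; each row shifts and turns the commanded pose from where the row before left it, along the tool's axes as they then stand; what a row does not reach is not made up. A row lasts 1/12 s, in which the tool goes at most 41.7 mm and 7.16 degrees, less where a joint would pass 70% of its speed; a pose out of reach is approached as far as the arm can. A call with a gripper value outside its range is refused whole. OPENING is the finger opening in mm, from 0 to 85.4, set as the call begins (- or left out, the last holds). The fingers move at their own pace and stop on an object; FORCE is the grip in N (left out, the last holds). Time passes only in rows, so rows that do not move let the fingers close. It gives the time, the measured TCP pose, the force, the opening and the grip force at its end, in the units of the state.
- ctrl.get_obs(): the state, without advancing time (a new reading comes with each control period).
- optics.get_image(name): name is "scene" or "side" or "wrist"; returns (picture, depth): 420x560x3 uint8, red, green, blue; 420x560 float32, m along the optical axis (not along the pixel's ray), 0 where there is no reading.
- optics.camera_params(name): a dict with "mtx" (3x3 intrinsics, pixels), "extrinsics" (4x4, takes a point from camera to world coordinates); the wrist camera has in their place "tool_from_camera" (4x4, takes a point from camera to tool coordinates, whose origin is the TCP and whose axes are the flange's). Camera axes: x right, y down, z forward; pixel columns grow to the right and rows downward; lengths in m; the calibration is good to about 2 mm. The wrist camera is an equidistant fisheye: a pixel r from the principal point sees the ray r / f radians off the axis. A picture is of the moment at which its call begins: read the wrist's pose just before it. camera_params takes no time and is no camera call.
- ctrl.finish_job(): hands the job in; it is judged then, once.
The state is a dict: "t": time; "q": joint angles; "dq": joint speeds; "effort": joint torques, N m; "tool_pos": TCP position; "tool_rot": TCP orientation; "contact_force": force on the tool from outside, world axes, zero at the start; "wrist_torque": the same for the moment, N m; "opening": finger opening in m; "grip_force": force on a finger pad.
Only numpy, scipy, OpenCV 4.12 (cv2) and the standard library are available. Lean on these libraries where they do the work, as an engineer would, in place of code of your own. Each camera call takes 0.05 s, during which the arm holds its last target. There are 200 camera calls.

### The job

Open the red burr box: with the two fingertips press both yellow buttons on its top down together, all the way, and keep both held down until the grey-fronted tray has slid by itself all the way out. Then let go and draw clear, leaving the tray out and both buttons sprung back up. Nothing is to be gripped or lifted, and the things standing round the box stay where they are.

Things in the scene. Friction and masses are not known exactly. Their poses are not given: they have to be found in the camera images.
- case: red steel box fixed to the table, 150 mm (its x) by 130 mm (its y) by 85 mm high; origin at the centre of its underside, on the table; its -x side is the front, where the tray comes out; its y axis is the line through the two buttons. It stands at a varying place, yawed up to 0.5 rad either way.
- mid (a point): point halfway between the tops of the two buttons at rest, 97 mm above the table, on the box's vertical centre line; axes as case. The button centres lie 30 mm from it along +y and -y (60 mm apart).
- btn_left_top (a point): centre of the top of the yellow button on the box's +y side: round flat cap, 28 mm in diameter, standing 12 mm proud of the box top; sinks with the button
- btn_right_top (a point): the same for the yellow button on the box's -y side
- btn_left (a joint): how far the +y button is down, m: 0 up, 0.008 fully down (still 4 mm proud of the box). A spring resists with 1 N at first, 2.5 N fully down, and lifts it when let go. It frees its catch of the tray below about 5.5 mm.
- btn_right (a joint): the same for the -y button; fully down, the two together resist with 5 N and then stop hard
- tray (a joint): how far the tray is out, m: 0 shut, 0.060 fully out at its stop. With both buttons down it is driven out towards the box's -x by its own spring against a damper, in about 2 s; if either button comes up sooner the catch stops it at a tooth (12 mm steps). Once fully out it stays out and the buttons come up freely.
- tray_front (a point): centre of the upper edge of the tray's grey front panel (122 mm wide, 68 mm high), 77 mm above the table, 8 mm below the box top; 80 mm from the box's centre along its -x when shut. Nothing needs to touch the tray.
- vase: loose small carved terracotta-coloured vase, 80 mm across, 80 mm high; origin under its centre; leave alone
- jar: loose lidded jar, 50 mm across, 65 mm high; origin under its centre; leave alone
- tumbler: loose glass tumbler, 68 mm across, 85 mm high; origin under its centre; leave alone. The vase, jar and tumbler stand, in any order, at the box's left, right and back, centres 120 mm or more from the box's centre, with no less than 10 mm between each and the box
- carver: loose carving tool, blue handle and thin steel shaft, 180 mm long, lying on the table well to the box's -y side, about along the box's x; leave alone
There are look-alikes about, which are no part of the job. Of the things like the case, leave any that is turquoise; of the rest the smaller one is meant.

How it is judged:
By the outcome, as a careful person would: the job done as asked, in the order asked, and still so for the second after the job is handed in, with the robot touching nothing.
It also fails if it takes over 32 s, if anything falls off the work surface, if the arm or the gripper's body presses on something with over 40 N, if the wrist force passes 120 N, or if a joint passes its speed limit or range.

## Working session

There is one attempt and no reset: what is moved stays moved. The work goes in short steps, Python scripts to look and compute and a shell command to move; the robot and the scene stay as the last step left them, time stands still between calls to the robot, and variables do not carry over. Pictures are saved under pics/ and viewed, at most 10 in all, crops included, and the job is handed in when it is done.

```bash
mkdir -p pics
python3 - <<'E'
from station import ctrl, optics
import cv2, numpy as np
o=ctrl.get_obs();print(o['t'],o['tool_pos'],o['tool_rot'],o['opening'])
for n in ("scene","side"):
    im,d=optics.get_image(n);cv2.imwrite(f"pics/{n}0.png",im[:,:,::-1]);np.savez(f"pics/{n}0.npz",im=im,d=d)
    p=optics.camera_params(n);print(n,np.round(p['mtx'],1).tolist(),np.round(p['extrinsics'],3).tolist())
E
```

```text
0.0 [6.24360629e-01 8.61969104e-05 2.30031640e-01] [-2.22026028e+00 -2.22026331e+00  2.07018198e-03] 0.08516742792458358
scene [[383.2, 0.0, 280.9], [0.0, 383.2, 209.0], [0.0, 0.0, 1.0]] [[-0.838, 0.391, -0.381, 0.839], [0.545, 0.605, -0.581, 0.551], [0.003, -0.694, -0.72, 0.749], [0.0, 0.0, 0.0, 1.0]]
side [[402.9, 0.0, 288.0], [0.0, 402.9, 202.5], [0.0, 0.0, 1.0]] [[-0.997, -0.019, 0.079, 0.395], [-0.078, 0.515, -0.854, 0.901], [-0.025, -0.857, -0.515, 0.617], [0.0, 0.0, 0.0, 1.0]]
```

View pics/scene0.png

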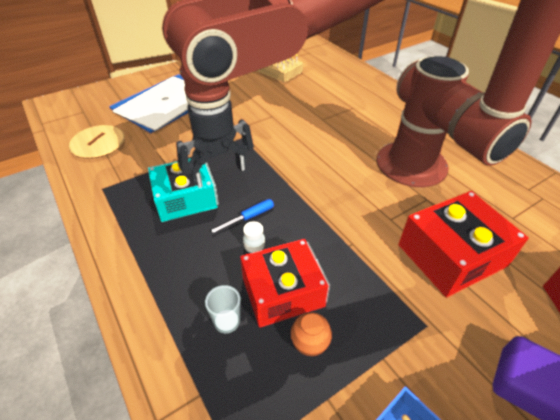

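View pics/side0.png

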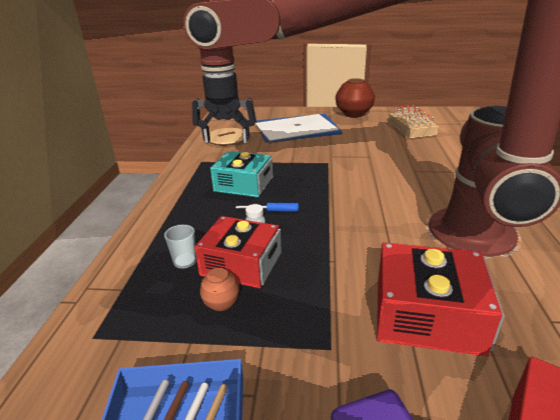

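Red candidates in the scene view are the mat box (285,280), the larger box (462,242) and something cut off at (555,290); the turquoise box (185,190) is excluded. The mat box looks like the smaller one, with the vase, jar, tumbler and carver round it. I'll measure it and confirm in a crop.

```bash
cat > h.py <<'E'
import numpy as np, cv2
from station import ctrl, optics
def cloud(n,d):
    p=optics.camera_params(n);K=np.array(p['mtx']);T=np.array(p['extrinsics'])
    v,u=np.indices(d.shape);X=np.stack([(u-K[0,2])*d/K[0,0],(v-K[1,2])*d/K[1,1],d],-1)
    return X@T[:3,:3].T+T[:3,3]
E
python3 - <<'E'
from h import *
for n in ("scene","side"):
    z=np.load(f"pics/{n}0.npz");im,d=z['im'],z['d'];W=cloud(n,d)
    h=cv2.cvtColor(im,cv2.COLOR_RGB2HSV)
    m=(cv2.inRange(h,(23,150,120),(34,255,255))>0)&(d>0)
    k,l,s,c=cv2.connectedComponentsWithStats(m.astype(np.uint8))
    for i in range(1,k):
        if s[i,4]>60:
            P=W[l==i];zt=np.percentile(P[:,2],70);Q=P[abs(P[:,2]-zt)<.004];r=cv2.minEnclosingCircle((Q[:,:2]*1000).astype(np.float32))
            print(n,c[i].round(),s[i,4],'mean',Q.mean(0).round(4),'circ',np.round(r[0],1),round(r[1],1))
    r=((cv2.inRange(h,(0,170,80),(5,255,255))|cv2.inRange(h,(175,170,80),(180,255,255)))>0)&(d>0)
    k,l,s,c=cv2.connectedComponentsWithStats(r.astype(np.uint8))
    for i in range(1,k):
        if s[i,4]>600:
            P=W[l==i];zt=np.percentile(P[:,2],95);Q=P[abs(P[:,2]-zt)<.006]
            R=cv2.minAreaRect((Q[:,:2]*1000).astype(np.float32))
            print(n,'red',c[i].round(),s[i,4],'top',zt.round(3),R)
z=np.load("pics/scene0.npz")['im'][180:360,190:430];cv2.imwrite("pics/crop.png",cv2.resize(z,None,fx=3.2,fy=3.2,interpolation=2)[:,:,::-1])
E
```

```text
scene [181. 180.] 99 mean [ 0.653  -0.2004  0.0948] circ [ 651.6 -201.6] 14.9
scene [456. 211.] 206 mean [0.1772 0.2656 0.1223] circ [176.3 263.8] 18.7
scene [483. 234.] 239 mean [0.1866 0.343  0.1225] circ [184.5 341.9] 19.1
scene [278. 256.] 136 mean [0.5761 0.1378 0.0964] circ [576.  136.9] 14.1
scene [288. 279.] 154 mean [0.59   0.1964 0.0965] circ [590.  195.5] 13.8
scene red [458. 245.] 6413 top 0.109 ((180.68832397460938, 303.54534912109375), (169.6598358154297, 197.5413055419922), 83.34654998779297)
scene red [283. 286.] 4036 top 0.086 ((582.19580078125, 165.81027221679688), (132.75375366210938, 150.48406982421875), 76.28986358642578)
side [231. 240.] 65 mean [0.5872 0.1991 0.0977] circ [587.5 198.6] 11.6
side [433. 256.] 148 mean [0.1768 0.2678 0.1245] circ [174.6 266.5] 17.6
side [439. 284.] 221 mean [0.1833 0.3453 0.1245] circ [184. 345.] 16.9
side red [234. 251.] 2750 top 0.087 ((580.886962890625, 166.15185546875), (133.43812561035156, 150.29205322265625), 75.91829681396484)
side red [437. 304.] 8793 top 0.11 ((178.91969299316406, 304.8642578125), (171.13172912597656, 193.21827697753906), 83.17147827148438)
side red [541. 392.] 2130 top 0.103 ((86.63099670410156, 534.9988403320312), (116.73572540283203, 43.97426986694336), 61.48463821411133)
```

View pics/crop.png

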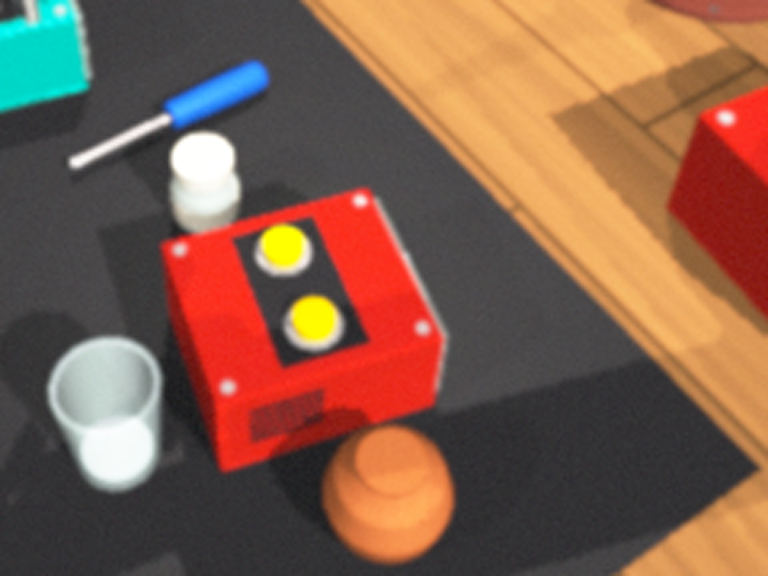

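The crop shows the small red box with jar, tumbler and vase beside it, and its two yellow buttons at scene pixels (278,256) and (288,279). Its top measures 150 x 133 mm at z = 0.086, against 170 x 195 mm for the other red box, so this is the case. Its centre is at about (0.582, 0.166), yaw about -0.24, and the grey front faces the robot.

```bash
python3 -m handwheel '[{"tx":20,"ty":-5},{"tx":34,"ty":-9},{"tx":34,"ty":-9},{"tx":34,"ty":-9},{"tx":30,"ty":-7},{"tx":14,"ty":-3}]' 46
python3 -m handwheel '[{"roll":-0.121},{"roll":-0.121},{"roll":-0.121},{"roll":-0.121},{"roll":-0.121},{"roll":-0.121},{"roll":-0.121},{"roll":-0.121},{"roll":-0.121},{"roll":-0.121},{"roll":-0.121},{}]'
python3 - <<'E'
from h import *
from scipy.spatial.transform import Rotation as R
def st():
    o=ctrl.get_obs();M=R.from_rotvec(o['tool_rot']).as_matrix();return o,M
o,M=st();print(o['t'],o['tool_pos'],o['opening'],M.round(3).tolist(),np.arctan2(M[1,1],M[0,1]),o['contact_force'])
p=optics.camera_params('wrist');print({k:np.round(v,3).tolist() for k,v in p.items() if k in('mtx','tool_from_camera')})
im,d=optics.get_image('wrist');cv2.imwrite('pics/w1.png',im[:,:,::-1])
K=np.array(p['mtx']);T=np.array(p['tool_from_camera'])
v,u=np.indices(d.shape);x=(u-K[0,2])/K[0,0];y=(v-K[1,2])/K[1,1];r=np.hypot(x,y)+1e-9
t=np.where(r<1.4,np.tan(np.minimum(r,1.4)),0)/r
X=np.stack([x*t*d,y*t*d,d],-1)@T[:3,:3].T+T[:3,3]
W=X@M.T+o['tool_pos']
h=cv2.cvtColor(im,cv2.COLOR_RGB2HSV);m=(cv2.inRange(h,(23,150,100),(34,255,255))>0)&(d>0)
k,l,s,c=cv2.connectedComponentsWithStats(m.astype(np.uint8))
for i in range(1,k):
    if s[i,4]>60: print(c[i],s[i,4],'tool mm',(np.median(X[l==i],0)*1e3).round(1),'world',np.median(W[l==i],0).round(4))
E
```

```text
0.1 [6.24427248e-01 5.63928868e-05 2.30163890e-01] 0.08517729826099414 [[0.0, 1.0, -0.002], [1.0, -0.0, 0.0], [0.0, -0.002, -1.0]] -1.8795232201143132e-05 [ 0.43833877 -0.91480015 -1.29635889]
{'mtx': [[325.192, 0.0, 287.993], [0.0, 325.192, 203.185], [0.0, 0.0, 1.0]], 'tool_from_camera': [[0.0, -0.951, -0.309, 0.08], [1.0, 0.0, -0.001, 0.0], [0.001, -0.309, 0.951, -0.142], [0.0, 0.0, 0.0, 1.0]]}
[228.53973013  39.17691154] 667 tool mm [135.2 -49.9 134. ] world [0.5743 0.1352 0.0963]
[309.73529412 352.34558824] 136 tool mm [-190.8   23.1  136.1] world [ 0.6472 -0.1907  0.094 ]$[0]: bad value
$[0]: bad value
```

View pics/w1.png

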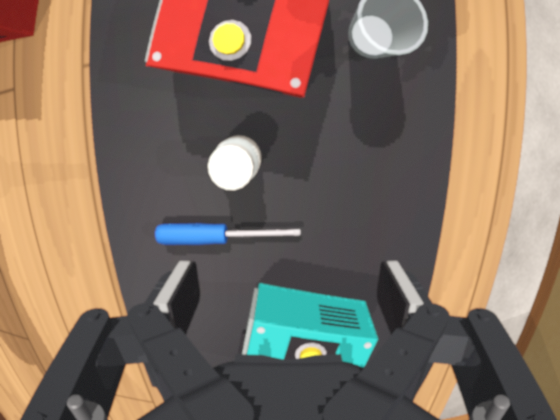

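Both moves were refused, probably because every row needs all four keys. The wrist picture shows the red box at the top with a button at (229,39); it measures within 2 mm of the earlier value. I'll resend with full rows.

```bash
python3 -m handwheel '[{"tx":20,"ty":-5,"tz":0,"roll":0},{"tx":34,"ty":-9,"tz":0,"roll":0},{"tx":34,"ty":-9,"tz":0,"roll":0},{"tx":34,"ty":-9,"tz":0,"roll":0},{"tx":30,"ty":-7,"tz":0,"roll":0},{"tx":14,"ty":-3,"tz":0,"roll":0}]' 46
python3 -m handwheel '[{"tx":0,"ty":0,"tz":0,"roll":-0.121},{"tx":0,"ty":0,"tz":0,"roll":-0.121},{"tx":0,"ty":0,"tz":0,"roll":-0.121},{"tx":0,"ty":0,"tz":0,"roll":-0.121},{"tx":0,"ty":0,"tz":0,"roll":-0.121},{"tx":0,"ty":0,"tz":0,"roll":-0.121},{"tx":0,"ty":0,"tz":0,"roll":-0.121},{"tx":0,"ty":0,"tz":0,"roll":-0.121},{"tx":0,"ty":0,"tz":0,"roll":-0.121},{"tx":0,"ty":0,"tz":0,"roll":-0.121},{"tx":0,"ty":0,"tz":0,"roll":-0.121},{"tx":0,"ty":0,"tz":0,"roll":0}]'
cat > w.py <<'E'
from h import *
import sys
from scipy.spatial.transform import Rotation as R
o=ctrl.get_obs();M=R.from_rotvec(o['tool_rot']).as_matrix()
print(o['t'],o['tool_pos'],o['opening'],'yaw y',np.arctan2(M[1,1],M[0,1]),o['contact_force'],M.round(3).tolist())
p=optics.camera_params('wrist')
im,d=optics.get_image('wrist');cv2.imwrite(f'pics/{sys.argv[1]}.png',im[:,:,::-1])
K=np.array(p['mtx']);T=np.array(p['tool_from_camera'])
v,u=np.indices(d.shape);x=(u-K[0,2])/K[0,0];y=(v-K[1,2])/K[1,1];r=np.hypot(x,y)+1e-9
t=np.where(r<1.4,np.tan(np.minimum(r,1.4)),0)/r
X=np.stack([x*t*d,y*t*d,d],-1)@T[:3,:3].T+T[:3,3]
W=X@M.T+o['tool_pos']
h=cv2.cvtColor(im,cv2.COLOR_RGB2HSV);m=(cv2.inRange(h,(23,150,100),(34,255,255))>0)&(d>0)
k,l,s,c=cv2.connectedComponentsWithStats(m.astype(np.uint8))
for i in range(1,k):
    if s[i,4]>60: print(c[i],s[i,4],'tool mm',(np.median(X[l==i],0)*1e3).round(1),'world',np.median(W[l==i],0).round(4))
E
python3 w.py w2
```

```text
t: 0.65
tool_pos: [0.5816, 0.169, 0.2309]
tool_rot: [-2.217, -2.224, 0.0]
contact_force: [0.9, -1.2, 0.5]
opening: 0.0461
grip_force: 0.0
t: 1.65
tool_pos: [0.583, 0.1654, 0.2309]
tool_rot: [-0.374, -3.119, 0.001]
contact_force: [-0.4, -0.1, 0.1]
opening: 0.0462
grip_force: 0.0
1.65 [0.58304062 0.16544055 0.23088896] 0.046205637472365606 yaw y 1.3324013393620768 [-0.35316277 -0.14074493  0.09301054] [[-0.972, 0.236, -0.001], [0.236, 0.972, -0.001], [0.0, -0.001, -1.0]]
[253.24342105 187.32894737] 608 tool mm [  4.7 -29.8 134.7] world [0.5715 0.1376 0.0962]
[319.37110016 187.55500821] 609 tool mm [  4.2  28.8 134.7] world [0.5855 0.1944 0.0961]
[ 12.33928571 295.95833333] 168 tool mm [-151.5 -396.2  136.2] world [ 0.6365 -0.2549  0.0949]
[ 37.51898734 301.07594937] 237 tool mm [-151.  -339.1  136.3] world [ 0.6495 -0.1993  0.0947]
```

View pics/w2.png

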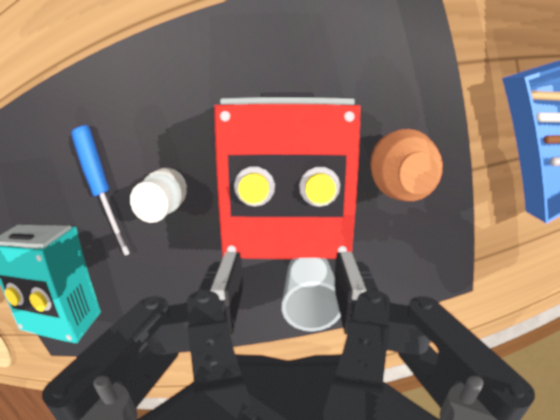

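The wrist view shows the yaw lined up and both buttons, at (253,187) and (319,188), centred about the tool to within a few mm. Next is the descent to just above them.

```bash
python3 -m handwheel '[{"tx":2,"ty":0,"tz":15,"roll":0},{"tx":0,"ty":0,"tz":30,"roll":0},{"tx":0,"ty":0,"tz":30,"roll":0},{"tx":0,"ty":0,"tz":25,"roll":0},{"tx":0,"ty":0,"tz":15,"roll":0},{"tx":0,"ty":0,"tz":8,"roll":0},{"tx":0,"ty":0,"tz":4,"roll":0},{"tx":0,"ty":0,"tz":0,"roll":0},{"tx":0,"ty":0,"tz":0,"roll":0}]'
python3 - <<'E'
from h import *
im,d=optics.get_image('side');a=im[170:320,150:330]
im,d=optics.get_image('scene');b=im[190:340,200:380]
cv2.imwrite('pics/s3.png',cv2.resize(np.hstack([a,b]),None,fx=2.2,fy=2.2,interpolation=2)[:,:,::-1])
E
```

```text
t: 2.45
tool_pos: [0.582, 0.1665, 0.1056]
tool_rot: [0.377, 3.117, 0.001]
contact_force: [-0.4, -0.0, 0.6]
opening: 0.0465
grip_force: 0.0
```

View pics/s3.png

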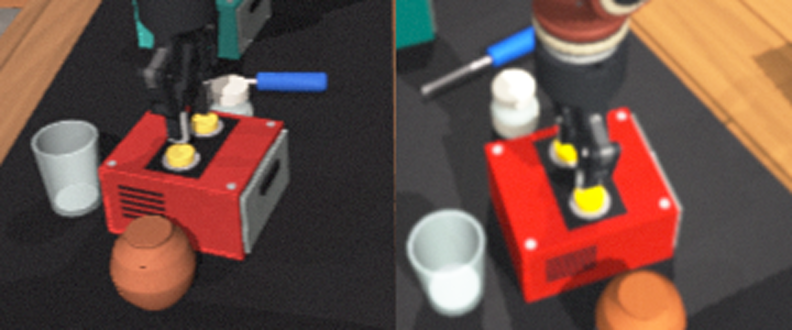

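The side and scene crops show both fingertips just above the button caps, side (182,150) and scene (590,195) in the picture. Now I press down and watch the force.

```bash
python3 -m handwheel '[{"tx":0,"ty":0,"tz":4,"roll":0},{"tx":0,"ty":0,"tz":4,"roll":0},{"tx":0,"ty":0,"tz":3,"roll":0},{"tx":0,"ty":0,"tz":3,"roll":0},{"tx":0,"ty":0,"tz":0,"roll":0}]'
python3 -m handwheel '[{"tx":0,"ty":0,"tz":2,"roll":0},{"tx":0,"ty":0,"tz":0,"roll":0}]'
python3 -m handwheel '[{"tx":0,"ty":0,"tz":2,"roll":0},{"tx":0,"ty":0,"tz":0,"roll":0}]'
```

```text
t: 2.97
tool_pos: [0.5814, 0.1665, 0.0904]
tool_rot: [0.376, 3.118, 0.0]
contact_force: [0.8, -0.1, 2.0]
opening: 0.0461
grip_force: 0.6
t: 3.13
tool_pos: [0.5813, 0.1665, 0.0885]
tool_rot: [0.376, 3.118, 0.0]
contact_force: [-0.1, 0.4, 3.1]
opening: 0.0459
grip_force: 1.9
t: 3.3
tool_pos: [0.5814, 0.1665, 0.0867]
tool_rot: [0.376, 3.118, 0.0]
contact_force: [0.0, -1.1, 4.3]
opening: 0.0461
grip_force: 2.2
```

Contact was near z ≈ 0.091. About 4 mm more travel remains to the hard stop.

```bash
python3 -m handwheel '[{"tx":0,"ty":0,"tz":2,"roll":0},{"tx":0,"ty":0,"tz":2,"roll":0},{"tx":0,"ty":0,"tz":0,"roll":0}]'
python3 -m handwheel '[{"tx":0,"ty":0,"tz":1,"roll":0},{"tx":0,"ty":0,"tz":0,"roll":0}]'
```

```text
t: 3.55
tool_pos: [0.5815, 0.1666, 0.0865]
tool_rot: [-0.375, -3.119, 0.001]
contact_force: [-11.0, -2.7, 22.4]
opening: 0.0464
grip_force: 11.3
t: 3.72
tool_pos: [0.5815, 0.1666, 0.0864]
tool_rot: [-0.375, -3.119, 0.001]
contact_force: [-13.1, -3.7, 26.7]
opening: 0.0461
grip_force: 13.3
```

The hard stop is reached at z ≈ 0.0865 with 27 N. I'll hold there and watch the tray.

```bash
H='x'; python3 -m handwheel '[{"tx":0,"ty":0,"tz":0,"roll":0},{"tx":0,"ty":0,"tz":0,"roll":0},{"tx":0,"ty":0,"tz":0,"roll":0},{"tx":0,"ty":0,"tz":0,"roll":0},{"tx":0,"ty":0,"tz":0,"roll":0},{"tx":0,"ty":0,"tz":0,"roll":0},{"tx":0,"ty":0,"tz":0,"roll":0},{"tx":0,"ty":0,"tz":0,"roll":0},{"tx":0,"ty":0,"tz":0,"roll":0},{"tx":0,"ty":0,"tz":0,"roll":0},{"tx":0,"ty":0,"tz":0,"roll":0},{"tx":0,"ty":0,"tz":0,"roll":0}]'
python3 -m handwheel '[{"tx":0,"ty":0,"tz":0,"roll":0},{"tx":0,"ty":0,"tz":0,"roll":0},{"tx":0,"ty":0,"tz":0,"roll":0},{"tx":0,"ty":0,"tz":0,"roll":0},{"tx":0,"ty":0,"tz":0,"roll":0},{"tx":0,"ty":0,"tz":0,"roll":0},{"tx":0,"ty":0,"tz":0,"roll":0},{"tx":0,"ty":0,"tz":0,"roll":0},{"tx":0,"ty":0,"tz":0,"roll":0},{"tx":0,"ty":0,"tz":0,"roll":0},{"tx":0,"ty":0,"tz":0,"roll":0},{"tx":0,"ty":0,"tz":0,"roll":0}]'
python3 - <<'E'
from h import *
im,d=optics.get_image('side');a=im[170:320,150:330]
im,d=optics.get_image('scene');b=im[190:340,200:380]
cv2.imwrite('pics/s4.png',cv2.resize(np.hstack([a,b]),None,fx=2.2,fy=2.2,interpolation=2)[:,:,::-1])
E
```

```text
t: 4.72
tool_pos: [0.5815, 0.1666, 0.0864]
tool_rot: [-0.375, -3.119, 0.001]
contact_force: [-12.7, -1.9, 26.9]
opening: 0.0458
grip_force: 13.1
t: 5.72
tool_pos: [0.5815, 0.1666, 0.0864]
tool_rot: [-0.375, -3.119, 0.001]
contact_force: [-13.8, -2.0, 26.4]
opening: 0.0462
grip_force: 13.1
```

View pics/s4.png

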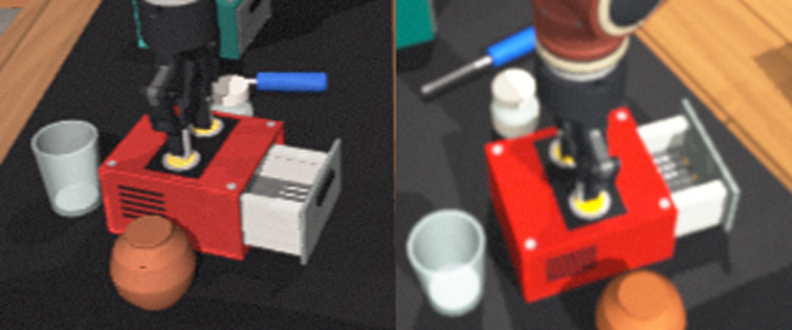

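The tray is well out (front panel at about (320,205) in the left crop) and both buttons are down. I'll hold another second and measure the travel.

```bash
cat > tr.py <<'E'
from h import *
a=-0.24;ex=np.array([np.cos(a),np.sin(a)]);ey=np.array([-ex[1],ex[0]])
for n in ('scene','side'):
    im,d=optics.get_image(n);W=cloud(n,d);L=W[...,:2]-[.582,.166];x=L@ex;y=L@ey
    m=(d>0)&(abs(y)<.055)&(W[...,2]>.068)&(W[...,2]<.082)&(x<-.085)&(x>-.2)
    print(n,m.sum(),np.percentile(x[m],[2,50,98]).round(4))
E
python3 tr.py
python3 -m handwheel '[{"tx":0,"ty":0,"tz":0,"roll":0},{"tx":0,"ty":0,"tz":0,"roll":0},{"tx":0,"ty":0,"tz":0,"roll":0},{"tx":0,"ty":0,"tz":0,"roll":0},{"tx":0,"ty":0,"tz":0,"roll":0},{"tx":0,"ty":0,"tz":0,"roll":0},{"tx":0,"ty":0,"tz":0,"roll":0},{"tx":0,"ty":0,"tz":0,"roll":0},{"tx":0,"ty":0,"tz":0,"roll":0},{"tx":0,"ty":0,"tz":0,"roll":0},{"tx":0,"ty":0,"tz":0,"roll":0},{"tx":0,"ty":0,"tz":0,"roll":0}]'
python3 tr.py
```

```text
scene 155 [-0.1395 -0.1352 -0.1337]
side 127 [-0.1413 -0.14   -0.1356]
t: 6.92
tool_pos: [0.5816, 0.1666, 0.0864]
tool_rot: [-0.375, -3.119, 0.001]
contact_force: [-12.5, -2.5, 26.6]
opening: 0.0459
grip_force: 13.1
scene 155 [-0.1395 -0.1353 -0.1338]
side 123 [-0.1414 -0.1398 -0.1358]
```

The front panel sits 140 mm from the box centre, against 80 mm when shut. That is the full 60 mm, and it no longer moves. Now I release and go straight up.

```bash
python3 -m handwheel '[{"tx":0,"ty":0,"tz":-2,"roll":0},{"tx":0,"ty":0,"tz":-4,"roll":0},{"tx":0,"ty":0,"tz":-6,"roll":0},{"tx":0,"ty":0,"tz":-12,"roll":0},{"tx":0,"ty":0,"tz":-25,"roll":0},{"tx":0,"ty":0,"tz":-30,"roll":0},{"tx":0,"ty":0,"tz":-30,"roll":0},{"tx":0,"ty":0,"tz":-25,"roll":0},{"tx":0,"ty":0,"tz":-10,"roll":0},{"tx":0,"ty":0,"tz":0,"roll":0},{"tx":0,"ty":0,"tz":0,"roll":0},{"tx":0,"ty":0,"tz":0,"roll":0}]'
python3 tr.py; python3 w.py w5
```

```text
t: 8.02
tool_pos: [0.5798, 0.1662, 0.2225]
tool_rot: [-0.375, -3.115, 0.002]
contact_force: [-0.2, 0.5, -0.3]
opening: 0.046
grip_force: 0.0
scene 152 [-0.139  -0.1355 -0.1338]
side 124 [-0.1413 -0.1399 -0.1357]
8.1167 [0.57974893 0.16626053 0.22235103] 0.0456096683244502 yaw y 1.3309773434452385 [ 0.56771012 -0.14164662 -0.82672752] [[-0.971, 0.238, -0.005], [0.238, 0.971, -0.001], [0.004, -0.002, -1.0]]
[252.55022489 194.44527736] 667 tool mm [  0.6 -29.5 126.2] world [0.5716 0.1376 0.0962]
[320.47121212 194.66818182] 660 tool mm [  0.2  29.  126.1] world [0.5857 0.1944 0.0962]
[ 10.26627219 301.65680473] 169 tool mm [-155.9 -395.3  127.6] world [ 0.6367 -0.2552  0.0948]
[ 35.40495868 307.24380165] 242 tool mm [-155.6 -338.3  127.6] world [ 0.6495 -0.1987  0.0947]
```

View pics/w5.png

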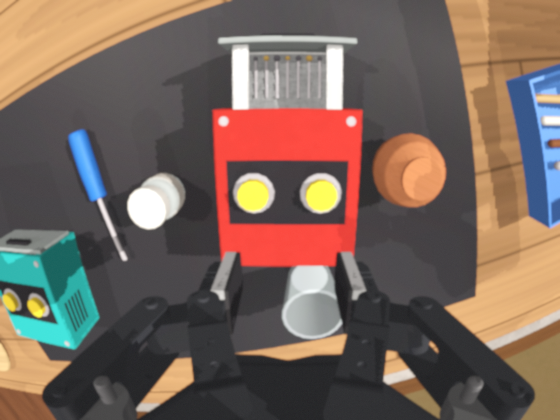

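The wrist view shows the tray fully out (front at (288,41)) and both buttons back at 96 mm ((253,194) and (320,195)). The vase, jar, tumbler and carver stand where they were.

```bash
python3 -c "
from station import ctrl
print(ctrl.finish_job())"
```

```text
the job is handed in; nothing more can be done
None
```

The small red box is open: its tray slid the full 60 mm out and stayed out, both buttons sprang back up, the arm is clear, nothing round the box was moved, and the job was handed in at about 8 s.

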